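# Hasp and pin on the key box

## Task

Lock the key box: swing its hasp down flat over the staple on the slanted front, then take the retaining pin from its wooden rest and drop it, handle up, down through the staple's loop until its collar sits on the staple, and let go. Leave the jar, the bike light and the carabiner where they are.

Things in the scene. Friction and masses are not known exactly. Their poses are not given: they have to be found in the camera images.
- key_box: Fixed black plastic box, 170 deep (x), 180 wide (y), 121 mm high, flat lid, front (its +x) to the robot's right, yaw -1.8 to -1.05. Origin: centre of underside, on the 6 mm tray floor; z up. The front is a flat face leaning back 30 degrees from vertical, from its foot (x = 85, z = 0) to the lid's front edge (x = 15, z = 121 mm).
- staple: Steel staple on the slanted front. Origin: on the face, midway between its legs. x points squarely out of the face, y lies level along it, z up along it (30 degrees from vertical, leaning back over the lid). A U of 6 mm round bar in its xy plane: legs at y = +14 and -14, cross-bar at x = 44 mm. The lid's front edge is at z = 54, the foot of the face at z = -86 mm.
- loop (a point): Best place in the staple's loop for the pin's axis, 28 mm out from the face; axes as the staple's. The pin goes through along -z, parallel to the face, its collar passing over the hinge (whose barrel stands 6 mm off the face). The opening is 22 mm wide in y and reaches from 24 mm below this point in x (closed hasp) to 13 mm above it (cross-bar).
- hasp (a joint): Hasp angle, rad: 0 = flat on the face over the staple; grows as it swings out and up to a stop at 2.6. About 1.05 = sticking out level, 2.6 = straight up. Starts at 1.4 to 2.3. Stiff hinge: stays where left, takes 0.06 N m to move.
- hasp_hinge (a point): Middle of the hasp's hinge axis, which runs along the staple's y, at x = 3, z = 46 mm in the staple's frame. The hasp is a flat steel plate 84 wide, 90 mm long from here, 3 mm thick (closed: 1 to 4 mm off the face), with a window 40 mm wide, 42 to 66 mm from the hinge, that passes over the staple. Axes turn with the hasp.
- hasp_wing (a point): Point on the hasp's outer surface (facing away from the box when closed) on the solid strip beside the window, 54 mm from the hinge, 31 mm to the +y side of the middle; a like strip lies on the -y side. Either can be pushed to swing it shut, clear of the staple. Axes turn with the hasp: x out of the plate, z towards the hinge.
- pin_grip (a point): Centre of the loose retaining pin's round wooden handle (20 mm diameter, 60 long). Below it a steel collar (34 mm diameter, 8 thick) and a round-tipped steel shank (12 mm diameter, 60 long). About 110 g, 128 mm in all. z runs along the pin from tip to handle; the collar's underside is 38 mm and the tip 98 mm below this point.
- pin_seat (a point): The pin's point on its axis at the collar's underside; same axes. When the collar sits on the staple it is at about z = 3 mm in the staple's frame.
- pin_tip (a point): The rounded end of the pin's shank; same axes.
- pin_rest: Fixed wooden block 70 by 70 by 66 mm high on the tray with a vertical 16 mm hole right through; the pin starts upright in it, collar on the block's top. To the robot's left or right of the key box. Origin: centre of the underside; z up.
- votive_jar: Open glass jar 68 mm across, 70 mm high, standing on the tray on the other side of the key box from the pin rest; leave alone. Origin: centre of the underside.
- bike_light: Red plastic bike light 45 by 70 by 44 mm high on the tray beyond the key box; leave alone. Origin: centre of the underside.
- carabiner: Steel carabiner about 108 by 54 by 10 mm lying on the tray beyond the key box; leave alone. Origin: centre of the underside.
Mind the look-alikes: they are no part of the job. What is meant by the part that bears pin_grip is not blue, and is the larger of those in its own colour.

How it is judged:
By the outcome, as a careful person would: the job done as asked, in the order asked, and still so for the second after the job is handed in, with the robot touching nothing.
It also fails if it takes over 56 s, if anything falls off the work surface, if the arm or the gripper's body presses on something with over 40 N, if the wrist force passes 120 N, or if a joint passes its speed limit or range.

## Robot

A 6-joint arm with a two-finger parallel gripper is mounted at the origin on the work surface. World frame = base frame: x ahead of the robot, y to its left, z up, the work surface at z = 0. Lengths are in m, angles in degrees, forces in N, time in s.
With the tool pointing down it reaches from about 0.4 to 0.825 m from the base axis. Payload 7 kg.
Tool frame: the origin (TCP) lies at the centre of the arm's flange, where the gripper is bolted on; the fingertips stand 178 mm ahead of it and the grasp point (between the pads) lies 159 mm ahead of it (tip_reach is the distance from the TCP to the fingertips, in m); z points along the fingers, y is the line along which they close (so a half turn about z gives the same grasp; the last joint's range is limited). The gripper opens to 88 mm and grips with 3 to 60 N. Pads are 19 mm wide; open, the fingers measure 130 mm over their backs; the gripper's body (78 mm by 193 mm) begins 47 mm behind the grasp point.
Start: joints at [91.106, 20.546, 0.682, 0, -70.136, -16.507], TCP at [0.179, 0.651, 0.405] pointing down, gripper open.
Joint ranges: [-176.03, 176.03], [-82.01, 121.73], [-58.28, 71.71], [-173.87, 95.51], [-174.79, -0.11], [-173.66, 173.66]. Speed limits (degrees/s): [136.94, 136.94, 172.46, 180, 180, 180].

## Interface

Orientations are given as [roll, pitch, yaw] about the fixed x, y, z axes, in that order (R = Rz(yaw) Ry(pitch) Rx(roll)).
In Python, from plant import * gives the robot as it stands.
- The arm moves only by the shell command python3 -m handwheel 'ROWS'. ROWS is JSON, a list of rows, each a list of 7 numbers: the opening, from -1 (shut) to 1 (fully open), then the shift along the tool's x, y, z as a fraction of full scale, then the turn, a rotation vector about the tool's x, y, z as a fraction of full scale. A call has 1 to 5 rows; each row shifts and turns the commanded pose from where the row before left it, along the tool's axes as they then stand; what a row does not reach is not made up. Full scale, the value 1, is 0.025 m for a shift and 6 degrees for a turn. A row lasts 1/8 s, in which the tool goes at most 62.5 mm and 10.7 degrees, less where a joint would pass 70% of its speed; a pose out of reach is approached as far as the arm can. A call with a number of a shift or a turn outside -1 to 1 is refused whole. A call with a gripper value outside its range is refused whole. The fingers move at their own pace and stop on an object; the grip force is fixed at half the most. Time passes only in rows, so rows that do not move let the fingers close. It gives the time, the measured TCP pose, the force, the opening and the grip force at its end, in the units of the state.
- get_obs(): the state, without advancing time (a new reading comes with each control period).
- snapshot(name): name is "scene" or "side" or "wrist"; returns a dict with "color" (420x560x3 uint8, red, green, blue), "fx", "fy", "cx", "cy" (pixels), "R" (3x3) and "t" (3): a world point X has camera coordinates R X + t; the wrist camera has in their place "tool_from_camera" (4x4, takes a point from camera to tool coordinates, whose origin is the TCP and whose axes are the flange's). Camera axes: x right, y down, z forward; pixel columns grow to the right and rows downward; lengths in m; the calibration is good to about 2 mm. A picture is of the moment at which its call begins: read the wrist's pose just before it. There is no depth.
- close_job(): hands the job in; it is judged then, once.
The state is a dict: "clock": time; "joint_pos": joint angles; "qvel": joint speeds; "tau": joint torques, N m; "tool_pos": TCP position; "orientation": TCP orientation; "force": force on the tool from outside, world axes, zero at the start; "moment": the same for the moment, N m; "opening": finger opening in m; "gripper_force": force on a finger pad.
Only numpy, scipy, OpenCV 4.12 (cv2) and the standard library are available. Lean on these libraries where they do the work, as an engineer would, in place of code of your own. Each camera call takes 0.05 s, during which the arm holds its last target. There are 200 camera calls.

## Working session

There is one attempt and no reset: what is moved stays moved. The work goes in short steps, Python scripts to look and compute and a shell command to move; the robot and the scene stay as the last step left them, time stands still between calls to the robot, and variables do not carry over. Pictures are saved under pics/ and viewed, at most 10 in all, crops included, and the job is handed in when it is done.

```bash
mkdir -p pics; ls
python3 - <<'E'
from plant import *
import cv2,numpy as np
o=get_obs();print({k:np.round(v,3).tolist() for k,v in o.items()})
for n in ["scene","side","wrist"]:
    s=snapshot(n);cv2.imwrite(f"pics/{n}0.png",s["color"][:,:,::-1])
    print(n,s["fx"],s["fy"],s["cx"],s["cy"]);print({k:np.round(s[k],4).tolist() for k in s if k in("R","t","tool_from_camera")})
a=[cv2.imread(f"pics/{n}0.png") for n in ["scene","side"]]
E
```

```text
pics
{'clock': 0.0, 'joint_pos': [91.106, 20.59, 0.633, -0.022, -70.134, -16.504], 'qvel': [-0.041, -0.007, 0.011, -0.08, 0.037, -0.023], 'tau': [-0.001, -58.271, 29.306, 6.998, 0.007, -0.0], 'tool_pos': [0.179, 0.651, 0.404], 'orientation': [179.907, -0.006, -15.406], 'force': [0.034, 0.019, -0.623], 'moment': [0.006, 0.012, 0.054], 'gripper_force': 0.0, 'opening': 0.088}
scene 403.16999334587837 403.16999334587837 278.8214330810446 205.83484268632543
{'R': [[-0.5964, 0.8024, 0.0225], [0.466, 0.3689, -0.8043], [-0.6536, -0.4692, -0.5939]], 't': [0.3062, -0.2119, 1.3797]}
side 481.18517423318525 481.18517423318525 279.521993760371 209.4505019997229
{'R': [[0.7719, -0.6353, -0.0239], [-0.3541, -0.3984, -0.8461], [0.528, 0.6615, -0.5325]], 't': [-0.4353, 0.3417, 0.9936]}
wrist 340.66237693166545 340.66237693166545 285.32736536223103 207.1830968615694
{'tool_from_camera': [[-0.0001, -0.9629, -0.2697, 0.0712], [1.0, 0.0, -0.0004, -0.0006], [0.0004, -0.2697, 0.9629, 0.0206], [0.0, 0.0, 0.0, 1.0]]}
```

View pics/scene0.png

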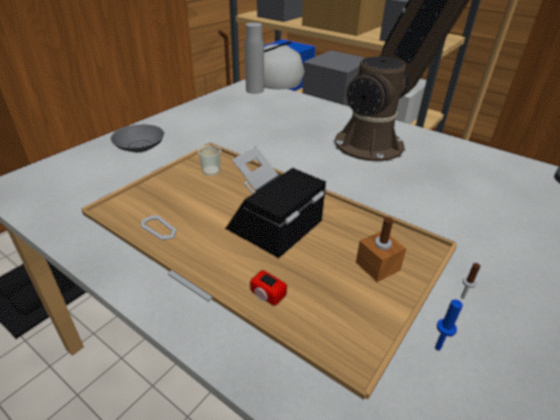

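View pics/side0.png

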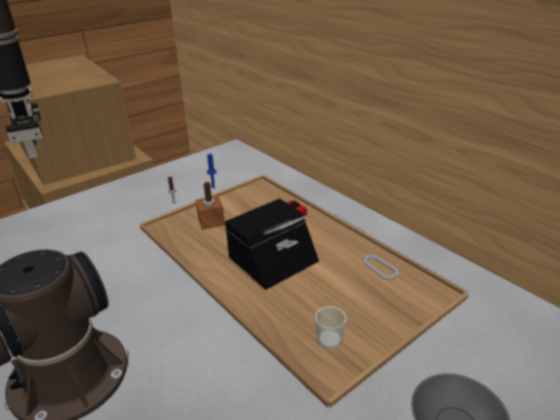

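View pics/wrist0.png

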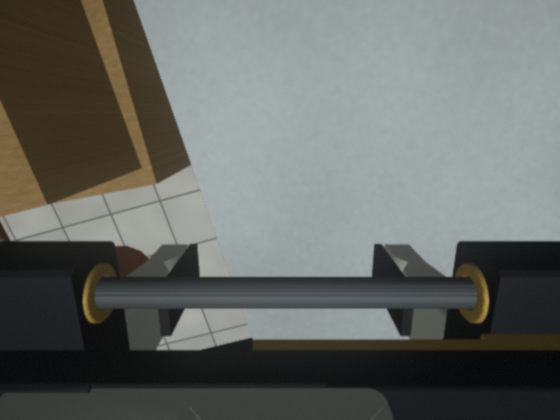

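The scene view shows the pin in its rest at about (386,235), the box at (280,205) and a grey plate at (253,165). The side view shows the pin at (207,195) and the staple at about (287,243). The wrist view shows only the bare table. I'll enlarge both box areas.

Run:
```python
import cv2,numpy as np
a=cv2.imread("pics/scene0.png")[135:285,220:420];b=cv2.imread("pics/side0.png")[170:290,190:330]
a=cv2.resize(a,(400*1,300),interpolation=cv2.INTER_CUBIC)
a=cv2.resize(cv2.imread("pics/scene0.png")[140:260,220:340],(400,400),interpolation=cv2.INTER_CUBIC)
b=cv2.resize(cv2.imread("pics/side0.png")[190:290,220:320],(400,400),interpolation=cv2.INTER_CUBIC)
a=cv2.convertScaleAbs(a,alpha=1.5,beta=20);b=cv2.convertScaleAbs(b,alpha=1.8,beta=30)
cv2.imwrite("pics/crop1.png",np.hstack([a,b]))
```

```text
(no output)
```

View pics/crop1.png

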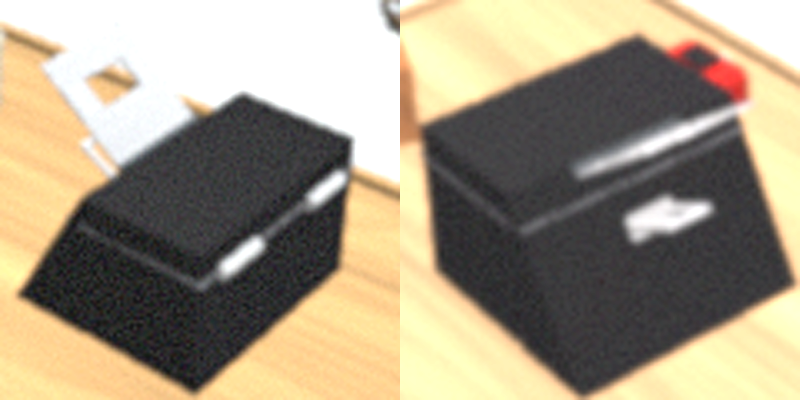

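The crop shows the lid corners, the slanted face with its staple (side view about (287,243)), and the hasp tilted up and out beyond the lid's front edge. Next I'll cast rays onto known planes and triangulate the pin.

```bash
cat > h.py <<'E'
from plant import *
import numpy as np, cv2
from scipy.spatial.transform import Rotation as Ro
def cam(name):
    o=get_obs(); s=snapshot(name); K=np.array([[s["fx"],0,s["cx"]],[0,s["fy"],s["cy"]],[0,0,1]])
    if name=="wrist":
        T=np.eye(4);T[:3,:3]=Ro.from_euler("xyz",o["orientation"],degrees=True).as_matrix();T[:3,3]=o["tool_pos"]
        M=np.linalg.inv(T@np.array(s["tool_from_camera"]));R,t=M[:3,:3],M[:3,3]
    else: R,t=np.array(s["R"]),np.array(s["t"])
    return dict(im=s["color"],K=K,R=R,t=t)
def ray(c,p):
    d=c["R"].T@np.linalg.inv(c["K"])@np.array([p[0],p[1],1.]); return -c["R"].T@c["t"],d/np.linalg.norm(d)
def onz(c,p,z):
    o,d=ray(c,p); return o+d*(z-o[2])/d[2]
def tri(c1,p1,c2,p2):
    P=[c["K"]@np.c_[c["R"],c["t"]] for c in(c1,c2)]
    X=cv2.triangulatePoints(P[0],P[1],np.array(p1,float).reshape(2,1),np.array(p2,float).reshape(2,1))[:,0];return X[:3]/X[3]
def proj(c,X):
    v=c["K"]@(c["R"]@np.array(X)+c["t"]);return v[:2]/v[2]
E
python3 - <<'E'
from h import *
np.set_printoptions(precision=4,suppress=True)
S=cam("scene");D=cam("side")
for n,p in dict(f1=(244,201.5),f2=(293,168),b2=(325,182),b1=(283,218.6)).items(): print("scene lid",n,onz(S,p,.127))
for n,p in dict(b_near=(226.25,222),b_far=(280,199.3),f_far=(306,216)).items(): print("side lid",n,onz(D,p,.127))
for p in((265.8,288.8),(318,260.8)):print("side foot",onz(D,p,.006))
print("scene foot",onz(S,(226,228),.006))
def handle(c,x0,x1,y0,y1):
    w=c["im"][y0:y1,x0:x1];h=cv2.cvtColor(w,cv2.COLOR_RGB2HSV)
    m=((h[:,:,2]<100)&(h[:,:,1]>90)).astype(np.uint8)
    n,l,st,ce=cv2.connectedComponentsWithStats(m)
    for i in range(1,n):
        if st[i,4]>15:print(st[i],ce[i]+[x0,y0])
handle(S,360,410,205,260);handle(D,190,230,170,215)
E
```

```text
scene lid f1 [0.6507 0.004  0.127 ]
scene lid f2 [0.4685 0.0066 0.127 ]
scene lid b2 [0.4733 0.1018 0.127 ]
scene lid b1 [0.6466 0.1061 0.127 ]
side lid b_near [0.4668 0.0922 0.127 ]
side lid b_far [0.6416 0.0876 0.127 ]
side lid f_far [ 0.6385 -0.0223  0.127 ]
side foot [ 0.4669 -0.0645  0.006 ]
side foot [ 0.6407 -0.0685  0.006 ]
scene foot [ 0.6376 -0.0699  0.006 ]
[  0   2  50  36 290] [385.7276 226.2172]
[  0  37  21  18 197] [366.6396 253.3604]
[15 13  7 18 78] [207.3462 191.7179]
[14 38 19  7 99] [213.7475 211.6364]
```

Run:
```python
from h import *
np.set_printoptions(precision=4,suppress=True)
S=cam("scene");D=cam("side")
print("handle mid",tri(S,(387,230),D,(207.3,191.7)), "top",tri(S,(388.5,218),D,(207.3,183)))
o,d=ray(S,(233.5,160.4))
for hx in(.592,.595,.598):
    X=o+d*(hx-o[0])/d[0];v=X-[hx,-.0036,.1218];print(X,np.linalg.norm(v),60+np.degrees(np.arctan2(v[2],-v[1])))
h=np.array([.555,-.0036,.1218])
for c,n in((S,"S"),(D,"D")):
    for nm,P in dict(hinge=h,loop=(.553,-.048,.0945),bar=(.553,-.062,.1025)).items():print(n,nm,proj(c,P))
```

```text
handle mid [0.5281 0.2853 0.1102] top [0.5292 0.2823 0.1404]
[ 0.592  -0.0761  0.1742] 0.08941994470022384 95.84927103695722
[ 0.595  -0.0733  0.1765] 0.08859583954898638 98.16301727996779
[ 0.598  -0.0704  0.1789] 0.0879187815340746 100.51629146624164
S hinge [268.1973 183.4117]
S loop [254.2616 186.1878]
S bar [249.7893 181.4837]
D hinge [276.5603 226.615 ]
D loop [287.4429 243.4314]
D bar [291.0521 243.3358]
```

```bash
python3 -m handwheel '[[0.18,1,0.5,0,0,0,0.9],[0.18,1,0.6,0,0,0,0.9],[0.18,1,0.7,0,0,0,0.9],[0.18,0.9,0.8,0,0,0,0.9],[0.18,0.9,0.9,0,0,0,0.9]]'
```

```text
clock: 0.98
tool_pos: [0.2464, 0.5211, 0.4045]
orientation: [180.0, -0.0, -42.6]
force: [0.0, -0.6, 0.6]
opening: 0.052
gripper_force: 0.0
```

```bash
cat >> h.py <<'E'
def go(pos,rpy,n):
    """print per-row command (equal rows) from the measured pose to the target, turn shared out"""
    o=get_obs();p=np.array(o["tool_pos"]);R0=Ro.from_euler("xyz",o["orientation"],degrees=True);R1=Ro.from_euler("xyz",rpy,degrees=True)
    rv=(R0.inv()*R1).as_rotvec(degrees=True)/n; d=(np.array(pos)-p)/n; R=R0
    for i in range(n):
        print(np.round(np.r_[R.inv().apply(d)/.025,rv/6],2).tolist()); R=R*Ro.from_rotvec(rv,degrees=True)
E
python3 -c "
from h import *
go([.53,.36,.40],[180,0,-91.3],15)"
```

```text
[0.85, -0.2, 0.01, -0.0, -0.0, 0.54]
[0.84, -0.24, 0.01, -0.0, -0.0, 0.54]
[0.82, -0.29, 0.01, -0.0, -0.0, 0.54]
[0.8, -0.34, 0.01, -0.0, -0.0, 0.54]
[0.78, -0.38, 0.01, -0.0, -0.0, 0.54]
[0.76, -0.42, 0.01, -0.0, -0.0, 0.54]
[0.73, -0.47, 0.01, -0.0, -0.0, 0.54]
[0.71, -0.51, 0.01, -0.0, -0.0, 0.54]
[0.68, -0.55, 0.01, -0.0, -0.0, 0.54]
[0.64, -0.58, 0.01, -0.0, -0.0, 0.54]
[0.61, -0.62, 0.01, -0.0, -0.0, 0.54]
[0.57, -0.65, 0.01, -0.0, -0.0, 0.54]
[0.54, -0.69, 0.01, -0.0, -0.0, 0.54]
[0.5, -0.71, 0.01, -0.0, -0.0, 0.54]
[0.46, -0.74, 0.01, -0.0, -0.0, 0.54]
```

```bash
python3 -m handwheel '[[0.18,0.85,-0.2,0,0,0,0.55],[0.18,0.85,-0.25,0,0,0,0.55],[0.18,0.8,-0.3,0,0,0,0.55],[0.18,0.8,-0.35,0,0,0,0.55],[0.18,0.8,-0.4,0,0,0,0.55]]' >/dev/null
python3 -m handwheel '[[0.18,0.75,-0.4,0,0,0,0.55],[0.18,0.75,-0.45,0,0,0,0.55],[0.18,0.7,-0.5,0,0,0,0.55],[0.18,0.7,-0.55,0,0,0,0.55],[0.18,0.65,-0.6,0,0,0,0.55]]' >/dev/null
python3 -m handwheel '[[0.18,0.6,-0.6,0,0,0,0.55],[0.18,0.6,-0.65,0,0,0,0.55],[0.18,0.55,-0.7,0,0,0,0.5],[0.18,0.5,-0.7,0,0,0,0.5],[0.18,0.5,-0.7,0,0,0,0.5]]'
python3 - <<'E'
from h import *
c=cam("wrist");np.save("w1.npy",c,allow_pickle=True);cv2.imwrite("pics/w1.png",c["im"][:,:,::-1])
print(proj(c,(.528,.284,.14)),get_obs()["joint_pos"])
E
```

```text
clock: 2.85
tool_pos: [0.5299, 0.357, 0.4046]
orientation: [180.0, -0.0, -91.2]
force: [0.3, -0.1, 0.1]
opening: 0.0515
gripper_force: 0.0
[284.02187612 109.60380395] [ 5.12797191e+01  1.72511739e+01 -4.14443593e+00  4.13803177e-02
 -6.86312634e+01 -5.26757275e+01]
```

View pics/w1.png

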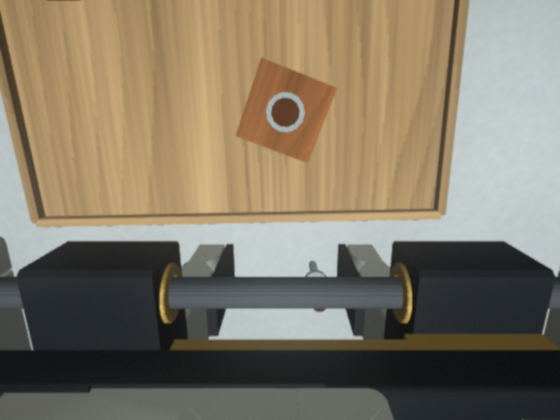

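The wrist view shows the pin from above, with the handle and collar centred at about (286,112). I'll move on to look at the hasp.

```bash
python3 - <<'E'
from h import *
c=np.load("w1.npy",allow_pickle=True).item()
h=cv2.cvtColor(c["im"],cv2.COLOR_RGB2HSV)[60:165,235:340]
m=((h[:,:,1]<70)&(h[:,:,2]>110)).astype(np.uint8)
k=max(cv2.findContours(m,0,2)[0],key=cv2.contourArea);e=cv2.fitEllipse(k);p=np.array(e[0])+[235,60]
print(e,p,"collar ctr",onz(c,p,.080),"handle top mask",)
m=((h[:,:,2]<75)).astype(np.uint8)
k=max(cv2.findContours(m,0,2)[0],key=cv2.contourArea);(q,r)=cv2.minEnclosingCircle(k);print(q,r,onz(c,np.array(q)+[235,60],.140))
E
python3 -m handwheel '[[0.18,1,-0.08,0,0,0,0],[0.18,1,-0.08,0,0,0,0],[0.18,1,-0.08,0,0,0,0],[0.18,1,-0.08,0,0,0,0],[0.18,1,-0.08,0,0,0,0]]' >/dev/null
python3 -m handwheel '[[0.18,1,-0.08,0,0,0,0],[0.18,1,-0.08,0,0,0,0],[0.18,1,-0.08,0,0,0,0],[0.18,1,-0.08,0,0,0,0],[0.18,1,-0.08,0,0,0,0]]' >/dev/null
python3 -m handwheel '[[0.18,1,-0.08,0,0,0,0],[0.18,1,-0.08,0,0,0,0],[0.18,0.6,-0.08,0,0,0,0],[0.18,0,0,0,0,0,0]]'
python3 - <<'E'
from h import *
c=cam("wrist");np.save("w2.npy",c,allow_pickle=True);cv2.imwrite("pics/w2.png",cv2.convertScaleAbs(c["im"][:,:,::-1],alpha=1.4,beta=10))
for X in((.554,-.0036,.1218),(.554,-.062,.1025),(.554,-.048,.0945)):print(proj(c,X))
E
```

```text
((49.934749603271484, 51.66269302368164), (38.16975402832031, 39.93637466430664), 1.437827467918396) [284.9347496  111.66269302] collar ctr [0.5274717  0.28537783 0.08      ] handle top mask
clock: 4.65
tool_pos: [0.5492, 0.0411, 0.4047]
orientation: [-180.0, -0.0, -91.1]
force: [-0.3, 0.0, 0.9]
opening: 0.0517
gripper_force: 0.0
[276.25090723 148.51710658]
[274.90176093  69.47797466]
[275.67277992  89.30687101]Traceback (most recent call last):
  File "<stdin>", line 8, in <module>
ValueError: max() iterable argument is empty
```

View pics/w2.png

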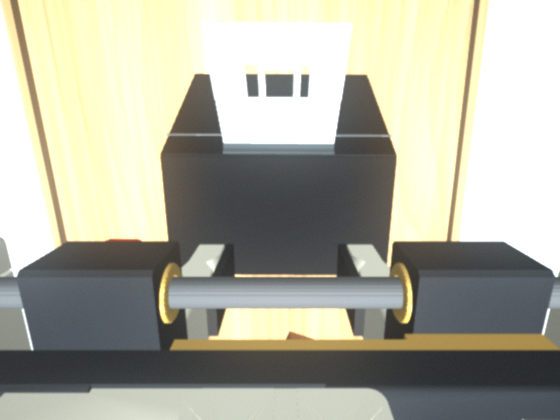

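The wrist view shows the hasp plate, whose window reveals the staple legs at columns 262 and 297 (row about 83). The lid front edge runs along row 153 from 163 to 393, so yaw is correct.

Run:
```python
from h import *
np.set_printoptions(precision=4,suppress=True)
c=np.load("w2.npy",allow_pickle=True).item()
for p in((163,153),(393,153)):print(onz(c,p,.127))
for p in((193,75),(368,75)):print(onz(c,p,.006))
for p in((262,83),(297,83)):print("legs",onz(c,p,.095))
go([.551,-.039,.405],[180,0,-91.1],4)
```

```text
[ 0.6389 -0.0024  0.127 ]
[0.4664 0.0009 0.127 ]
[ 0.6418 -0.0691  0.006 ]
[ 0.4599 -0.0656  0.006 ]
legs [ 0.5648 -0.053   0.095 ]
legs [ 0.5368 -0.0524  0.095 ]
[0.81, -0.03, -0.0, -0.0, 0.0, 0.0]
[0.81, -0.03, -0.0, -0.0, 0.0, 0.0]
[0.81, -0.03, -0.0, -0.0, 0.0, 0.0]
[0.81, -0.03, -0.0, -0.0, 0.0, 0.0]
```

```bash
python3 -m handwheel '[[0.18,0.8,-0.03,0,0,0,0],[0.18,0.8,-0.03,0,0,0,0],[0.18,0.8,-0.03,0,0,0,0],[0.18,0.8,-0.03,0,0,0,0],[0.18,0,0,0.6,0,0,0]]'
python3 -m handwheel '[[0.18,0,0,0.8,0,0,0],[0.18,0,0,0.8,0,0,0],[0.18,0,0,0.6,0,0,0],[0.18,0,0,0.6,0,0,0],[0.18,0,0,0.6,0,0,0]]'
python3 -m handwheel '[[0.18,0,0,0.6,0,0,0],[0.18,0,0,0.6,0,0,0],[0.18,0,0,0.3,0,0,0],[0.18,0,0,0,0,0,0]]'
```

```text
clock: 5.32
tool_pos: [0.551, -0.0395, 0.3902]
orientation: [-179.9, 0.0, -91.1]
force: [-0.5, 0.3, 0.2]
opening: 0.0515
gripper_force: 0.0
clock: 5.95
tool_pos: [0.5509, -0.0378, 0.3041]
orientation: [-180.0, -0.0, -91.0]
force: [0.4, -1.0, 0.7]
opening: 0.0515
gripper_force: 0.7
clock: 6.45
tool_pos: [0.5505, -0.0379, 0.2663]
orientation: [179.9, -0.0, -91.0]
force: [-0.2, 0.3, -1.1]
opening: 0.0515
gripper_force: 0.0
```

```bash
python3 -m handwheel '[[0.18,0,0,0.2,0,0,0],[0.18,0,0,0.1,0,0,0],[0.18,0,0,0,0,0,0]]'; python3 -m handwheel '[[0.18,0,0,0.1,0,0,0],[0.18,0,0,0,0,0,0]]'
```

```text
clock: 6.82
tool_pos: [0.5514, -0.0387, 0.2618]
orientation: [-179.8, -0.1, -91.0]
force: [-2.2, -8.5, 12.8]
opening: 0.0517
gripper_force: 6.4
clock: 7.08
tool_pos: [0.5517, -0.0392, 0.2603]
orientation: [-179.8, -0.1, -90.9]
force: [-3.3, -10.9, 20.4]
opening: 0.0514
gripper_force: 9.5
```

```bash
python3 -m handwheel '[[0.18,0.2,0,-0.3,0,0,0],[0.18,0,0,-1,0,0,0],[0.18,0,0,-1,0,0,0],[0.18,-0.2,0,-1,0,0,0],[0.5,-1,0,-1,0,0,0]]' >/dev/null
python3 -m handwheel '[[0.5,-1,0,-1,0,0,0],[0.5,-1,0,-0.7,0,0,0],[0.5,-0.2,0,0,0,0,0],[0.5,0,0,0,0,0,0]]'
python3 - <<'E'
from h import *
c=cam("wrist");np.save("w3.npy",c,allow_pickle=True)
cv2.imwrite("pics/w3.png",cv2.resize(cv2.convertScaleAbs(c["im"][20:220,150:410,::-1],alpha=1.2,beta=5),(780,600),interpolation=cv2.INTER_CUBIC))
E
```

```text
clock: 8.2
tool_pos: [0.5518, 0.0423, 0.4065]
orientation: [179.9, 0.0, -91.0]
force: [-0.0, 0.6, -0.4]
opening: 0.0657
gripper_force: 0.0
```

View pics/w3.png

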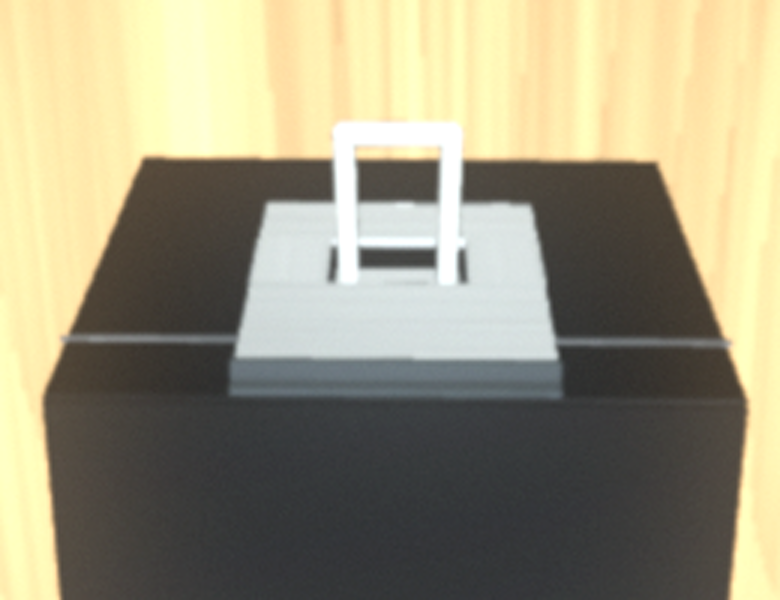

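The hasp is flat with the staple standing through its window, and the cross-bar is centred at crop (397,134). I'll fix the staple position and plan the pin grasp.

Run:
```python
from h import *
np.set_printoptions(precision=4,suppress=True)
c=np.load("w3.npy",allow_pickle=True).item()
f=lambda u,v:(150+u/3-.33,20+v/3-.33)
print("bar",onz(c,f(397,134),.1025),"ends",onz(c,f(345,134),.1025),onz(c,f(451,134),.1025))
for p in((147,157),(655,162)):print("foot",onz(c,f(*p),.006))
for p in((47,398),(745,400)):print("lid",onz(c,f(*p),.127))
D=cam("side")
print("tri +x end",tri(c,f(345,134),D,(297,242)))
w=D["im"][225:262,265:310];g=cv2.cvtColor(w,cv2.COLOR_RGB2GRAY);m=(g>190).astype(np.uint8)
n,l,st,ce=cv2.connectedComponentsWithStats(m)
for i in range(1,n):print(st[i]+[265,225,0,0,0],ce[i]+[265,225])
for X in((.565,-.0625,.1025),(.537,-.0622,.1025)):print(proj(D,X))
go([.5275,.2854,.406],[180,0,-91],10)
```

```text
bar [ 0.551  -0.0646  0.1025] ends [ 0.5644 -0.0649  0.1025] [ 0.5371 -0.0644  0.1025]
foot [ 0.6386 -0.0707  0.006 ]
foot [ 0.462 -0.066  0.006]
lid [ 0.6401 -0.0013  0.127 ]
lid [0.4644 0.0022 0.127 ]
tri +x end [ 0.5668 -0.0664  0.1021]
[294.8484 241.5362]
[286.1579 245.9221]
[-0.97, 0.11, 0.0, 0.0, -0.0, -0.0]
[-0.97, 0.11, 0.0, 0.0, -0.0, -0.0]
[-0.97, 0.11, 0.0, 0.0, -0.0, -0.0]
[-0.97, 0.11, 0.0, 0.0, -0.0, -0.0]
[-0.97, 0.11, 0.0, 0.0, -0.0, -0.0]
[-0.97, 0.11, 0.0, 0.0, -0.0, -0.0]
[-0.97, 0.11, 0.0, 0.0, -0.0, -0.0]
[-0.97, 0.11, 0.0, 0.0, -0.0, -0.0]
[-0.97, 0.11, 0.0, 0.0, -0.0, -0.0]
[-0.97, 0.11, 0.0, 0.0, -0.0, -0.0]
```

```bash
python3 -m handwheel '[[0.3,-0.97,0.1,0,0,0,0],[0.3,-0.97,0.1,0,0,0,0],[0.3,-0.97,0.1,0,0,0,0],[0.3,-0.97,0.1,0,0,0,0],[0.3,-0.97,0.1,0,0,0,0]]'>/dev/null
python3 -m handwheel '[[0.3,-0.97,0.1,0,0,0,0],[0.3,-0.97,0.1,0,0,0,0],[0.3,-0.97,0.1,0,0,0,0],[0.3,-0.97,0.1,0.5,0,0,0],[0.3,-0.97,0.1,0.5,0,0,0]]'
python3 -c "
from h import *
go([.5275,.2854,.276],[180,0,-91],5)"
```

```text
clock: 9.55
tool_pos: [0.531, 0.2865, 0.3809]
orientation: [180.0, -0.0, -91.0]
force: [0.0, -0.4, -0.0]
opening: 0.0568
gripper_force: 0.0
[0.01, 0.03, 0.84, 0.0, -0.0, -0.0]
[0.01, 0.03, 0.84, 0.0, -0.0, -0.0]
[0.01, 0.03, 0.84, 0.0, -0.0, -0.0]
[0.01, 0.03, 0.84, 0.0, -0.0, -0.0]
[0.01, 0.03, 0.84, 0.0, -0.0, -0.0]
```

```bash
python3 -m handwheel '[[0.3,0,0.03,0.84,0,0,0],[0.3,0.02,0.03,0.84,0,0,0],[0.3,0.02,0.03,0.84,0,0,0],[0.3,0,0.03,0.84,0,0,0],[0.3,0,0.03,0.84,0,0,0]]'
python3 -m handwheel '[[-1,0,0,0,0,0,0],[-1,0,0,0,0,0,0],[-1,0,0,0,0,0,0],[-1,0,0,0,0,0,0],[-1,0,0,0,0,0,0]]'
```

```text
clock: 10.18
tool_pos: [0.5272, 0.2848, 0.2753]
orientation: [179.9, -0.0, -91.0]
force: [0.2, 0.5, 0.0]
opening: 0.0572
gripper_force: 0.0
clock: 10.8
tool_pos: [0.5278, 0.2843, 0.2778]
orientation: [-179.9, 0.0, -91.0]
force: [-0.3, 1.0, 1.0]
opening: 0.0195
gripper_force: 30.0
```

```bash
python3 -m handwheel '[[-1,0,0,-0.4,0,0,0],[-1,0,0,-0.8,0,0,0],[-1,0,0,-1,0,0,0],[-1,0,0,-1,0,0,0],[-1,0,0,-1,0,0,0]]'>/dev/null
python3 -m handwheel '[[-1,0,0,-1,0,0,0],[-1,0,0,-1,0,0,0],[-1,0,0,0,0,0,0]]'
cat >> h.py <<'E'
LOOP=np.array([.551,-.0496,.0945]);U=np.array([np.cos(np.radians(-91)),np.sin(np.radians(-91)),0]);Z=np.array([0,0,1.])
UP=-.5*U+.866*Z;NRM=.866*U+.5*Z
RT=Ro.from_matrix(np.c_[NRM,np.cross(-UP,NRM),-UP]);RPY=RT.as_euler("xyz",degrees=True)
E
python3 -c "
from h import *
print(RPY,LOOP+UP*.35)
go(LOOP+UP*.35,RPY,10)"
```

```text
clock: 11.8
tool_pos: [0.5278, 0.2842, 0.4349]
orientation: [-179.8, 0.2, -91.0]
force: [0.2, -1.0, -1.7]
opening: 0.0197
gripper_force: 30.0
[-180.          -30.00072778  -91.        ] [0.55405417 0.12537335 0.3976    ]
[0.63, -0.12, 0.15, -0.0, 0.5, -0.0]
[0.63, -0.12, 0.18, -0.0, 0.5, -0.0]
[0.61, -0.12, 0.21, -0.0, 0.5, -0.0]
[0.6, -0.12, 0.25, -0.0, 0.5, -0.0]
[0.59, -0.12, 0.28, -0.0, 0.5, -0.0]
[0.57, -0.12, 0.31, -0.0, 0.5, -0.0]
[0.56, -0.12, 0.34, -0.0, 0.5, -0.0]
[0.54, -0.12, 0.37, -0.0, 0.5, -0.0]
[0.52, -0.12, 0.39, -0.0, 0.5, -0.0]
[0.5, -0.12, 0.42, -0.0, 0.5, -0.0]
```

```bash
python3 -m handwheel '[[-1,0.6,-0.12,0.15,0,0.5,0],[-1,0.6,-0.12,0.2,0,0.5,0],[-1,0.6,-0.12,0.2,0,0.5,0],[-1,0.6,-0.12,0.25,0,0.5,0],[-1,0.6,-0.12,0.3,0,0.5,0]]'>/dev/null
python3 -m handwheel '[[-1,0.6,-0.12,0.3,0,0.5,0],[-1,0.55,-0.12,0.35,0,0.5,0],[-1,0.55,-0.12,0.35,0,0.5,0],[-1,0.5,-0.12,0.4,0,0.5,0],[-1,0.5,-0.12,0.4,0,0.5,0]]'
python3 -c "
from h import *
go(LOOP+UP*.35,RPY,1);go(LOOP+UP*.3,RPY,2)
for n in('side','scene'):
    c=cam(n);np.save(n+'4.npy',c,allow_pickle=True)
    o=get_obs();R=Ro.from_euler('xyz',o['orientation'],degrees=True).as_matrix()
    print(n,[proj(c,np.array(o['tool_pos'])+R[:,2]*l) for l in(.204,.264)])
a=np.load('side4.npy',allow_pickle=True).item()['im'][150:300,190:340];b=np.load('scene4.npy',allow_pickle=True).item()['im'][100:250,190:340]
cv2.imwrite('pics/c4.png',cv2.convertScaleAbs(cv2.resize(np.hstack([a,b]),(800,400),interpolation=cv2.INTER_CUBIC)[:,:,::-1],alpha=1.5,beta=15))"
```

```text
clock: 13.05
tool_pos: [0.5546, 0.1253, 0.3933]
orientation: [179.8, -30.3, -90.9]
force: [0.8, 0.4, -0.8]
opening: 0.0193
gripper_force: 30.0
[0.09, 0.02, -0.15, 0.02, -0.05, 0.01]
[0.04, 0.01, 0.92, 0.01, -0.02, 0.01]
[0.04, 0.01, 0.92, 0.01, -0.02, 0.01]
side [array([268.2641928 , 191.08522894]), array([276.40433766, 213.89314782])]
scene [array([278.66992141, 150.46164639]), array([267.79632172, 166.3093338 ])]
```

View pics/c4.png

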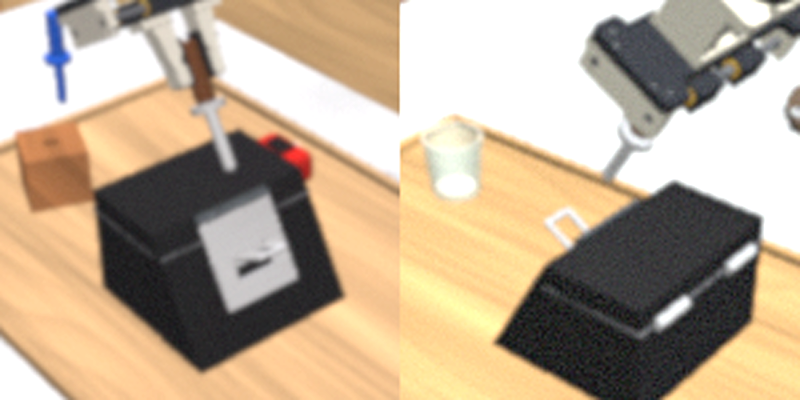

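The side and scene views show the pin gripped straight. Its tip is at side (276.6,213.4) and scene (268,167.5), matching the prediction within 1 px, and the staple is where I computed it.

```bash
python3 -m handwheel '[[-1,0.05,0,0.8,0,-0.03,0],[-1,0.05,0,0.8,0,0,0],[-1,0,0,0,0,0,0]]'
python3 -c "
from h import *
go(LOOP+UP*.25,RPY,3);go(LOOP+UP*.21,RPY,5)"
```

```text
clock: 13.52
tool_pos: [0.5539, 0.1037, 0.3599]
orientation: [179.8, -29.9, -91.0]
force: [0.4, 0.9, -1.1]
opening: 0.0195
gripper_force: 30.0
[0.0, 0.0, 0.75, 0.01, 0.0, 0.0]
[0.0, 0.0, 0.75, 0.01, 0.0, 0.0]
[0.0, 0.0, 0.75, 0.01, 0.0, 0.0]
[0.0, -0.0, 0.77, 0.01, 0.0, 0.0]
[0.0, -0.0, 0.77, 0.01, 0.0, 0.0]
[0.0, 0.0, 0.77, 0.01, 0.0, 0.0]
[0.0, 0.0, 0.77, 0.01, 0.0, 0.0]
[0.0, 0.0, 0.77, 0.01, 0.0, 0.0]
```

```bash
python3 -m handwheel '[[-1,0,0,0.7,0,0,0],[-1,0,0,0.7,0,0,0],[-1,0,0,0.7,0,0,0],[-1,0,0,0,0,0,0]]'
python3 -c "
from h import *
go(LOOP+UP*.21,RPY,3)
for n in('side','scene'):
    c=cam(n);np.save(n+'5.npy',c,allow_pickle=True)
a=np.load('side5.npy',allow_pickle=True).item()['im'][180:280,230:330];b=np.load('scene5.npy',allow_pickle=True).item()['im'][130:230,210:310]
cv2.imwrite('pics/c5.png',cv2.convertScaleAbs(cv2.resize(np.hstack([a,b]),(800,400),interpolation=cv2.INTER_CUBIC)[:,:,::-1],alpha=1.2,beta=15))"
```

```text
clock: 14.02
tool_pos: [0.5539, 0.0783, 0.3155]
orientation: [179.9, -29.9, -91.0]
force: [-0.3, -0.4, -0.8]
opening: 0.0191
gripper_force: 30.0
[0.01, 0.01, 0.6, 0.0, 0.01, 0.0]
[0.0, 0.01, 0.6, 0.0, 0.01, 0.0]
[0.0, 0.01, 0.6, 0.0, 0.01, 0.0]
```

View pics/c5.png

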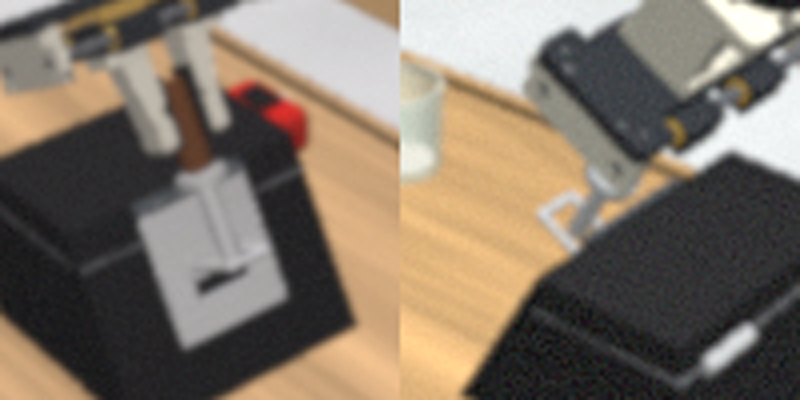

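The shank is entering the loop in both views (scene crop about (580,225)), with no contact force. I'll continue down.

```bash
python3 -m handwheel '[[-1,0,0,0.5,0,0,0],[-1,0,0,0.5,0,0,0],[-1,0,0,0.4,0,0,0],[-1,0,0,0.2,0,0,0],[-1,0,0,0,0,0,0]]'
python3 -m handwheel '[[-1,0,0,0.1,0,0,0],[-1,0,0,0.1,0,0,0],[-1,0,0,0,0,0,0]]'
python3 -c "
from h import *
o=get_obs();d=o['tool_pos']-LOOP;print(d@UP,d@NRM,np.array(o['force'])@UP)"
```

```text
clock: 14.75
tool_pos: [0.5536, 0.0582, 0.2808]
orientation: [180.0, -29.8, -91.0]
force: [0.3, 0.5, -1.1]
opening: 0.0198
gripper_force: 30.0
clock: 15.12
tool_pos: [0.5536, 0.056, 0.2767]
orientation: [180.0, -29.8, -91.0]
force: [-0.5, -0.3, -1.0]
opening: 0.0192
gripper_force: 30.0
0.2106118201265517 -0.00035719865086021596 -1.0158454297351867
```

```bash
python3 -m handwheel '[[-1,0,0,0.08,0,0,0],[-1,0,0,0.08,0,0,0],[-1,0,0,0,0,0,0]]'
python3 -m handwheel '[[-1,0,0,0.08,0,0,0],[-1,0,0,0,0,0,0]]'
```

```text
clock: 15.5
tool_pos: [0.5537, 0.0544, 0.2739]
orientation: [-179.9, -29.8, -91.0]
force: [-2.0, 3.5, 5.3]
opening: 0.0194
gripper_force: 30.0
clock: 15.75
tool_pos: [0.5538, 0.0541, 0.2736]
orientation: [-179.8, -29.8, -91.0]
force: [-10.9, 11.9, 18.4]
opening: 0.0195
gripper_force: 30.1
```

The collar has seated at the predicted depth. I'll release and back off along the pin's axis.

```bash
python3 -m handwheel '[[-1,0,0,-0.06,0,0,0],[-0.4,0,0,0,0,0,0],[-0.2,0,0,0,0,0,0],[0,0,0,0,0,0,0],[0,0,0,0,0,0,0]]'
python3 -m handwheel '[[0,0,0,-0.5,0,0,0],[0,0,0,-1,0,0,0],[0,0,0,-1,0,0,0],[0,0,0,-1,0,0,0],[0,0,0,-1,0,0,0]]'
python3 -c "
from h import *
a=cam('side')['im'][180:280,230:330];b=cam('scene')['im'][130:230,210:310]
cv2.imwrite('pics/c6.png',cv2.convertScaleAbs(cv2.resize(np.hstack([a,b]),(800,400),interpolation=cv2.INTER_CUBIC)[:,:,::-1],alpha=1.2,beta=15))"
```

```text
clock: 16.38
tool_pos: [0.5536, 0.0537, 0.2727]
orientation: [180.0, -29.8, -91.0]
force: [0.5, 0.3, -0.1]
opening: 0.0432
gripper_force: 0.0
clock: 17.0
tool_pos: [0.5545, 0.1105, 0.372]
orientation: [-180.0, -29.8, -91.0]
force: [-0.0, -0.6, 0.0]
opening: 0.0438
gripper_force: 0.0
```

View pics/c6.png

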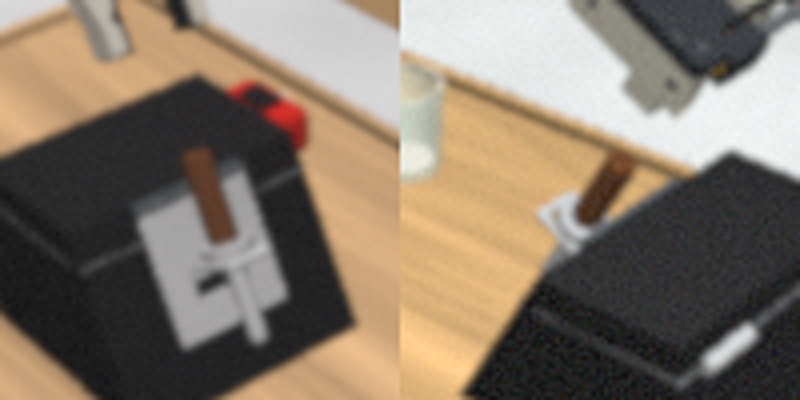

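The pin sits through the staple with its collar on the bar (side crop about (230,248)), the handle is up, the hasp is flat and the gripper is clear.

```bash
python3 -c "
from plant import *
print(close_job())"
```

```text
the job is handed in; nothing more can be done
None
```

The key box is locked and the job is handed in at about 17 s of the 56 s allowed: hasp flat over the staple, pin through the loop with its collar seated and handle up, gripper clear, and the jar, light and carabiner never touched.

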